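Put the returned survey kit away: battery packs in rows on the tray, adapter in the crate

TASK

Put the returned kit away with the rest. Lay the three loose battery packs flat on the tray as a second row, each one squarely end to end with a pack of the row already there and midway between that row and the tray's near rim, so that the six make a neat grid, and stand the loose tribrach adapter upright on the floor of the crate's empty cell. Set everything down gently, do not drop it, and leave the pieces already put away and the other things on the bench where they are.

Things in the scene. Friction and masses are not known exactly. Their poses are not given: they have to be found in the camera images.
- tray: low fixed aluminium tray, black rubber floor; outside 224 (x) by 260 mm (y), rim 4 mm thick, 17 mm high, floor top at 4 mm; origin at the centre of its underside. Three packs lie in its +x half (away from the robot), long axis along tray x, centres x = +50, y = -74, 0, +74 mm. The -x half is empty; matching places x = -50, y = -74, 0, +74 mm: 16 mm between rows, 34 mm between neighbours
- laid_a: a rechargeable instrument battery pack already lying in the tray's first row, same kind as the loose ones, 84 x 40 x 28 mm (about 0.22 kg; x long, y across, z up); origin at the centre of its underside. Stays where it is
- laid_b: a rechargeable instrument battery pack already lying in the tray's first row, same kind as the loose ones, 84 x 40 x 28 mm (about 0.22 kg; x long, y across, z up); origin at the centre of its underside. Stays where it is
- laid_c: a rechargeable instrument battery pack already lying in the tray's first row, same kind as the loose ones, 84 x 40 x 28 mm (about 0.22 kg; x long, y across, z up); origin at the centre of its underside. Stays where it is
- pack_a: a battery pack lying loose and flat on the bench between tray and crate, for the second row: a teal plastic block, 84 x 40 x 28 mm (about 0.22 kg; x long, y across, z up), grey panel and black latch ribs on top, black contact plate on the +x end; origin at the centre of its underside. Either end may lead
- pack_b: a battery pack lying loose and flat on the bench between tray and crate, for the second row: a teal plastic block, 84 x 40 x 28 mm (about 0.22 kg; x long, y across, z up), grey panel and black latch ribs on top, black contact plate on the +x end; origin at the centre of its underside. Either end may lead
- pack_c: a battery pack lying loose and flat on the bench between tray and crate, for the second row: a teal plastic block, 84 x 40 x 28 mm (about 0.22 kg; x long, y across, z up), grey panel and black latch ribs on top, black contact plate on the +x end; origin at the centre of its underside. Either end may lead
- adapter: tribrach adapter standing loose on the bench: turned metal, 80 mm tall, about 0.4 kg; steel flange dia 60 mm (height 0 to 10), black body dia 50 (to 36), aluminium head dia 44 (36 to 66), brass stud dia 16 on top; small eyepiece low on the side. Origin at the centre of its underside, z up. Grip the head from above, about 60 mm above the underside; its turn about z does not matter
- stored_a: same shape and size as adapter, already standing in one of the crate's cells; origin at the centre of its underside. Stays where it is
- stored_b: same shape and size as adapter, already standing in one of the crate's cells; origin at the centre of its underside. Stays where it is
- stored_c: same shape and size as adapter, already standing in one of the crate's cells; origin at the centre of its underside. Stays where it is
- crate: open grey plastic crate, fixed, 163 x 163 mm outside, 42 mm high, walls 5 mm, floor top at 5 mm, two 5 mm crossing walls (top at 35 mm) make four cells 74 mm square; origin at the centre of its underside, cell centres at x, y = +/-39.5 mm. Three cells hold adapters; the cell at x = -39.5, y = -39.5 mm is empty. Turned to any angle
- lens_cap: bystander: black round lens cap, dia 57 mm, 18 mm high, lying among the loose pieces; origin at the centre of its underside
- mouse: bystander: black computer mouse, 84 x 52 x 32 mm, lying among the loose pieces; origin at the centre of its underside
- screwdriver: bystander: screwdriver 190 mm long lying across beyond the loose pieces; origin near the middle of its underside
- handset: bystander: white remote handset 160 x 46 x 24 mm lying beyond the tray; origin at the centre of its underside
Things that resemble listed ones, but are neither listed nor needed, are in the scene too. Leave any green or purple look-alike of the adapter alone.

How it is judged:
By the outcome, as a careful person would: the job done as asked, in the order asked, and still so for the second after the job is handed in, with the robot touching nothing.
It also fails if it takes over 72 s, if anything falls off the work surface, if the arm or the gripper's body presses on something with over 40 N, if the wrist force passes 120 N, or if a joint passes its speed limit or range.

ROBOT

A 7-joint arm with a two-finger parallel gripper is mounted at the origin on the work surface. World frame = base frame: x ahead of the robot, y to its left, z up, the work surface at z = 0. Lengths are in m, angles in rad, forces in N, time in s.
With the tool pointing down it reaches from about 0.4 to 0.9 m from the base axis. Payload 5.5 kg.
Tool frame: the origin (TCP) lies at the very end of the fingers, on their centre line; the grasp point (between the pads) lies 19 mm behind it; z points along the fingers, y is the line along which they close (so a half turn about z gives the same grasp; the last joint's range is limited). The gripper opens to 92 mm and grips with 3 to 60 N. Pads are 19 mm wide; open, the fingers measure 130 mm over their backs; the gripper's body (75 mm by 190 mm) begins 47 mm behind the grasp point.
Start: joints at [1.513, 0.501, -0.427, 1.55, 0.221, 1.138, -0.21], TCP at [0.205, -0.617, 0.227] pointing down, gripper open.
Joint ranges: [-2.88, 2.88], [-0.31, 2.03], [-1.54, 1.56], [0.2, 2.42], [-1.41, 4.55], [0.19, 2.02], [-2.57, 2.57]. Speed limits (rad/s): [2.57, 2.57, 3.14, 3.14, 3.14, 3.14, 3.14].

INTERFACE

Orientations are given as a 3x3 rotation matrix whose columns are the frame's x, y, z axes.
In Python, from cell import arm, eyes, order, spot_in, masks_of gives the robot as it stands.
- The arm moves only by the tool move_arm, never from a script. Its argument "plan" is a list of rows, each an object with "dp": the shift along the world's x, y, z in mm, a list of three; "dr": the turn, a rotation vector about the world's x, y, z in rad, a list of three. A call has exactly 8 rows; each row shifts and turns the commanded pose from where the row before left it; what a row does not reach is not made up. A row lasts 1/8 s, in which the tool goes at most 62.5 mm and 10.7 degrees, less where a joint would pass 70% of its speed; a pose out of reach is approached as far as the arm can. A call is refused whole if a number of a shift passes 62.5 or a number of a turn 0.188, either way. A call with a gripper value outside its range is refused whole. "jaw" is the finger opening in mm, from 0 to 91.8, set as the call begins (left out, the last holds). The fingers move at their own pace and stop on an object; "squeeze" is the grip in N (left out, the last holds). Time passes only in rows, so rows that do not move let the fingers close, or fill a call up. It gives the time, the measured TCP pose, the force, the opening and the grip force at its end, in the units of the state.
- arm.get_state(): the state, without advancing time (a new reading comes with each control period).
- eyes.get_image(name): name is "scene" or "top"; returns the picture (384x512x3 uint8, red, green, blue); there is no depth.
- eyes.camera_model(name): a dict with "camera_matrix" (3x3 intrinsics, pixels), "k1" (the pictures are not rectified: a ray, as slopes to the right and down, at radius r is drawn at 1 + k1 r^2 times it, then the intrinsics apply), "xyz" and "attitude" of the camera in the world. Camera axes: x right, y up, looking along -z (the intrinsics and any distortion apply to the point x, -y, -z); pixel columns grow to the right and rows downward; lengths in m; the calibration is good to about 2 mm. A picture is of the moment at which its call begins. camera_model takes no time and is no camera call.
- order.finish_job(): hands the job in; it is judged then, once.
Trained networks look in the newest picture that a camera, given by its name, has taken for a name from the list of things; names that differ only in an ending like _2 or _b are one class to them, and where a whole thing is asked for, a point or a joint stands for the part that bears it (a point fixed in the world has none). Each returns a list of dicts, best first, with "score" (0 to 1); they miss things now and then, are a little off and sometimes report something else, mostly with a low value. They report only what shows in the picture. A call takes as long as a camera call. They do not tell look-alikes from the thing itself.
- spot_in(camera, thing): "at" ([x, y, z] in m, in the coordinates of the camera as it stood for that picture, good to about 4 mm: the middle of the surface that is visible of it).
- masks_of(camera, thing): "mask" (384x512 bool, what is visible of it).
The state is a dict: "clock": time; "joint_pos": joint angles; "joint_velocities": joint speeds; "tau": joint torques, N m; "tool_pos": TCP position; "eef_rot": TCP orientation; "force": force on the tool from outside, world axes, zero at the start; "moment": the same for the moment, N m; "grip_width": finger opening in m; "grip_force": force on a finger pad.
Only numpy, scipy, OpenCV 4.12 (cv2) and the standard library are available. Lean on these libraries where they do the work, as an engineer would, in place of code of your own. Each camera call takes 0.05 s, during which the arm holds its last target. There are 200 camera calls.

## Working session

There is one attempt and no reset: what is moved stays moved. The work goes in short steps, Python scripts to look and compute and a tool call to move; the robot and the scene stay as the last step left them, time stands still between calls to the robot, and variables do not carry over. Pictures are saved under pics/ and viewed, at most 10 in all, crops included, and the job is handed in when it is done.

Besides the shell and the picture viewer there is one more tool, called after ">>>" in YAML: its name, and indented under it one key for each argument. move_arm: Moves the arm, as the interface text tells. Its arguments: {"type":"object","properties":{"plan":{"type":"array","items":{"type":"object","properties":{"dp":{"type":"array","items":{"type":"number"}},"dr":{"type":"array","items":{"type":"number"}}}}},"jaw":{"type":"number"},"squeeze":{"type":"number"}},"required":["plan"]}

```bash
mkdir -p pics; ls
cat > h.py <<'E'
import numpy as np, cv2
from cell import arm, eyes, order, spot_in, masks_of
def cam(n):
    m=eyes.camera_model(n); return np.array(m["camera_matrix"]),m["k1"],np.array(m["xyz"]),np.array(m["attitude"]).reshape(3,3)
def w2p(n,P):
    K,k,t,R=cam(n); c=(np.atleast_2d(P)-t)@R; s=np.c_[c[:,0]/-c[:,2],-c[:,1]/-c[:,2]]
    s=s*(1+k*(s**2).sum(1))[:,None]; return s@K[:2,:2].T+K[:2,2]
def p2w(n,uv,z):
    K,k,t,R=cam(n); uv=np.atleast_2d(np.float64(uv)).reshape(-1,1,2)
    s=cv2.undistortPoints(uv,K,np.array([k,0,0,0,0.]),None,None) if 0 else None
    d=(uv[:,0]-K[:2,2])@np.linalg.inv(K[:2,:2]).T; s=d.copy()
    for _ in range(30): s=d/(1+k*(s**2).sum(1))[:,None]
    r=np.c_[s[:,0],-s[:,1],-np.ones(len(s))]@R.T
    return t+r*((np.reshape(z,(-1,))-t[2])/r[:,2])[:,None]
def c2w(n,p):
    K,k,t,R=cam(n); return R@np.array(p)+t
E
python3 - <<'E'
from h import *
s=arm.get_state(); print(s['tool_pos'],s['eef_rot'],s['clock'])
for n in("scene","top"):
    im=eyes.get_image(n); cv2.imwrite(f"pics/{n}0.png",cv2.resize(im[:,:,::-1],(800,600),interpolation=cv2.INTER_CUBIC))
    K,k,t,R=cam(n); print(n,K.round(1).tolist(),k,t,R.round(3).tolist())
    for th in("tray","pack_a","adapter","crate","lens_cap","mouse","screwdriver","handset"):
        for d in spot_in(n,th): 
            p=c2w(n,d["at"]); print(th,round(d["score"],2),p.round(3),w2p(n,p).round()[0])
E
```

```text
pics
[ 0.20471123 -0.61617833  0.22567956] [[ 9.48985363e-01  3.15319705e-01 -5.15143960e-04]
 [ 3.15320107e-01 -9.48983477e-01  1.89475537e-03]
 [ 1.08590598e-04 -1.96053036e-03 -9.99998072e-01]] 0.0
scene [[393.7, 0.0, 255.1], [0.0, 393.7, 189.7], [0.0, 0.0, 1.0]] -0.13952589568328527 [0.90019861 0.44296187 0.79349039] [[-0.804, -0.478, 0.353], [0.594, -0.643, 0.483], [-0.004, 0.598, 0.801]]
tray 0.82 [0.508 0.342 0.005] [376. 292.]
tray 0.49 [ 0.497 -0.291  0.025] [217. 117.]
pack_a 0.97 [0.454 0.024 0.029] [300. 179.]
pack_a 0.77 [0.557 0.028 0.03 ] [269. 201.]
pack_a 0.67 [0.694 0.041 0.028] [224. 234.]
adapter 0.87 [ 0.333 -0.111  0.037] [302. 126.]
adapter 0.67 [0.326 0.143 0.044] [372. 182.]
adapter 0.66 [ 0.452 -0.079  0.043] [276. 150.]
adapter 0.6 [ 0.31  -0.22   0.036] [284. 102.]
crate 0.74 [ 0.496 -0.29   0.026] [217. 117.]
crate 0.58 [ 0.676 -0.094  0.03 ] [199. 191.]
lens_cap 0.93 [ 0.574 -0.088  0.019] [235. 176.]
lens_cap 0.5 [0.573 0.248 0.03 ] [326. 272.]
mouse 0.86 [ 0.676 -0.094  0.029] [199. 192.]
screwdriver 0.65 [ 0.786 -0.106  0.019] [158. 213.]
handset 0.8 
[... 260 characters left out ...]
1, 0.983]]
tray 0.59 [0.503 0.317 0.   ] [145. 215.]
tray 0.58 [ 0.433 -0.082  0.068] [278. 234.]
pack_a 0.86 [0.556 0.021 0.024] [242. 195.]
pack_a 0.8 [0.446 0.018 0.029] [243. 231.]
pack_a 0.57 [0.689 0.028 0.029] [239. 152.]
adapter 0.74 [ 0.3   -0.221  0.069] [330. 281.]
adapter 0.69 [ 0.434 -0.082  0.069] [278. 234.]
adapter 0.62 [ 0.323 -0.118  0.066] [292. 274.]
adapter 0.56 [0.316 0.129 0.067] [204. 278.]
crate 0.62 [ 0.497 -0.304  0.018] [350. 213.]
lens_cap 0.52 [ 0.566 -0.09   0.02 ] [279. 191.]
mouse 0.78 [ 0.672 -0.098  0.029] [280. 156.]
mouse 0.34 [ 0.786 -0.114  0.025] [284. 121.]
screwdriver 0.8 [ 0.785 -0.114  0.02 ] [284. 122.]
handset 0.79 [0.762 0.216 0.022] [179. 131.]
```

View pics/scene0.png

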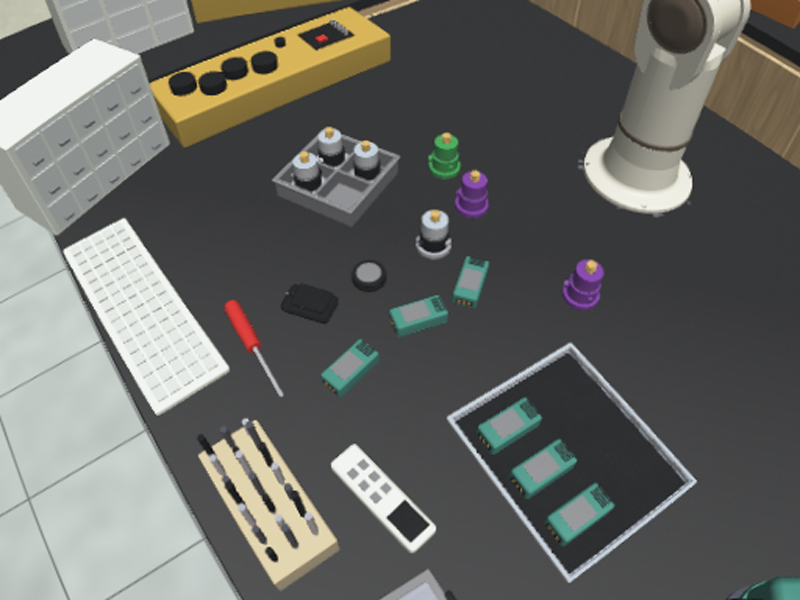

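View pics/top0.png

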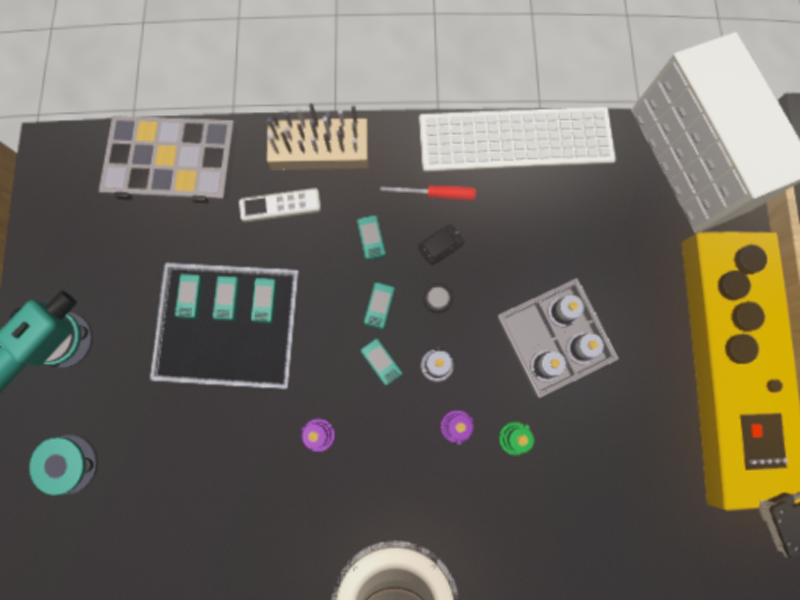

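The scene view shows the tray at lower right with its empty half towards the robot (about (610,420)). The loose packs are at (470,280), (418,315) and (350,367), and the silver adapter is at (433,232). The crate's empty cell is at (350,195). The top view agrees: the empty cell is at (525,325) and the adapter at (437,364), with purple and green look-alikes nearby. Next I'll fit poses to the masks.

```bash
cat >> h.py <<'E'
from scipy.optimize import minimize
def hull(n,x,y,a,L,W,z0,z1,S=4):
    c,s=np.cos(a),np.sin(a)
    P=[(x+c*i*L/2-s*j*W/2,y+s*i*L/2+c*j*W/2,z) for i in(-1,1) for j in(-1,1) for z in(z0,z1)]
    h=cv2.convexHull(((w2p(n,P)+.5)*S).astype(np.float32))
    m=np.zeros((384*S,512*S),np.uint8); cv2.fillPoly(m,[np.round(h*16).astype(np.int32)],1,shift=4); return m.astype(bool)
def fit(masks,x0,L,W,z0,z1,ign={}):
    S=4; up={n:cv2.resize(m.astype(np.float32),None,fx=S,fy=S,interpolation=cv2.INTER_LINEAR)>.5 for n,m in masks.items()}
    ig={n:~(cv2.resize(ign[n].astype(np.uint8),None,fx=S,fy=S)>0) if n in ign else np.ones_like(up[n]) for n in up}
    def f(v):
        e=0
        for n in up:
            h=hull(n,v[0],v[1],v[2],L,W,z0,z1); e+=((h^up[n])&ig[n]).sum()/(h.sum())
        return e
    x0=np.array(x0,float); r=minimize(f,x0,method="Nelder-Mead",options=dict(initial_simplex=[x0,x0+[.006,0,0],x0+[0,.006,0],x0+[0,0,.1]],xatol=1e-4,fatol=1e-4))
    return r.x,r.fun/len(up)
def near(n,ms,x,y,z,tol=25):
    p=w2p(n,[(x,y,z)])[0]; b=None
    for d in ms:
        v,u=np.nonzero(d["mask"]); dd=np.hypot(u.mean()-p[0],v.mean()-p[1])
        if dd<tol and (b is None or dd<b[0]): b=(dd,d["mask"])
    return None if b is None else b[1]
def fill(m):
    c,_=cv2.findContours(m.astype(np.uint8),cv2.RETR_EXTERNAL,cv2.CHAIN_APPROX_NONE)
    o=np.zeros(m.shape,np.uint8); cv2.drawContours(o,[max(c,key=cv2.contourArea)],-1,1,-1); return o>0
E
python3 - <<'E'
from h import *
M={}
for n in("scene","top"):
    eyes.get_image(n)
    for th in("tray","pack_a","adapter","crate"): M[n,th]=masks_of(n,th)
    print(n,{k[1]:[(round(d["score"],2),int(d["mask"].sum())) for d in v] for k,v in M.items() if k[0]==n})
def both(th,x0,L,W,z0,z1,tol=25,f=lambda m:m,ign={}):
    ms={}
    for n in("scene","top"):
        m=near(n,M[n,th],x0[0],x0[1],(z0+z1)/2,tol)
        if m is not None: ms[n]=f(m)
    out=[]
    for sub in ([ms]+[{n:ms[n]} for n in ms] if len(ms)>1 else [ms]):
        if sub:
            r,e=fit(sub,x0,L,W,z0,z1,ign); out.append((list(sub),r.round(4).tolist(),round(e,3)))
    print(th,*out,sep="\n   ")
both("tray",(.47,.33,0),.224,.26,0,.017,40,fill)
for x0 in((.45,.02,.5),(.556,.023,-.25),(.69,.033,.15)): both("pack_a",x0,.084,.04,0,.028)
for k in((.52,.26),(.52,.33),(.52,.4)): both("pack_a",(*k,0),.084,.04,.004,.032)
ig={n:np.any([cv2.dilate(d["mask"].astype(np.uint8),np.ones((5,5))) for d in M[n,"adapter"]]+[np.zeros((384,512))],axis=0) for n in("scene","top")}
both("crate",(.497,-.29,.4),.163,.163,0,.042,40,fill,ig)
for n in("scene","top"):
  for d in M[n,"adapter"]:
    v,u=np.nonzero(d["mask"]); print(n,u.mean().round(),v.mean().round())
np.save("top_img.npy",eyes.get_image("top"))
# stud centre by brass colour
for n in("scene","top"):
    im=eyes.get_image(n).astype(int); r,g,b=im[...,0],im[...,1],im[...,2]
    br=((r-b>60)&(r-g>15)&(g-b>30)).astype(np.uint8)
    k,l,st,ce=cv2.connectedComponentsWithStats(br)
    for i in range(1,k):
        p=p2w(n,ce[i],.078)[0]
        if st[i,4]>6 and .25<p[0]<.65 and -.42<p[1]<.2: print(n,"stud",ce[i].round(1),st[i,4],p.round(4))
E
```

```text
scene {'tray': [(0.76, 10216)], 'pack_a': [(0.82, 743), (0.79, 527), (0.74, 667)], 'adapter': [(0.89, 530), (0.83, 439), (0.78, 525), (0.58, 637)], 'crate': [(0.97, 1920), (0.73, 925), (0.54, 881)]}
top {'tray': [(0.7, 5309)], 'pack_a': [(0.84, 346), (0.73, 341), (0.59, 350)], 'adapter': [(0.82, 317), (0.77, 353), (0.64, 348), (0.58, 323), (0.18, 408)], 'crate': [(0.69, 2404)]}
tray
   (['scene', 'top'], [0.5247, 0.3209, -0.0753], np.float64(0.035))
   (['scene'], [0.5236, 0.3208, -0.0734], np.float64(0.035))
   (['top'], [0.5259, 0.3202, -0.0726], np.float64(0.034))
pack_a
   (['scene', 'top'], [0.4468, 0.0173, 0.6236], np.float64(0.127))
   (['scene'], [0.4463, 0.0167, 0.6546], np.float64(0.091))
   (['top'], [0.4473, 0.0183, 0.537], np.float64(0.154))
pack_a
   (['scene', 'top'], [0.5539, 0.0215, -0.2785], np.float64(0.122))
   (['scene'], [0.5535, 0.0201, -0.2743], np.float64(0.09))
   (['top'], [0.5549, 0.022, -0.2265], np.float64(0.14))
pack_a
   (['scene', 'top'], [0.6912, 0.0332, 0.2033], np.float64(0.125))
   (['scene'], [0.6898, 0.034, 0.2369], np.float64(0.09))
   (['top']
[... 445 characters left out ...]
629 -0.3714  0.078 ]
scene stud [285.5  87.8] 26 [ 0.3004 -0.2277  0.078 ]
scene stud [233.4  92.7] 29 [ 0.4318 -0.298   0.078 ]
scene stud [194.2  99.8] 31 [ 0.5358 -0.3386  0.078 ]
scene stud [303.9 112. ] 31 [ 0.3254 -0.1192  0.078 ]
scene stud [278.1 137.6] 36 [ 0.4408 -0.0855  0.078 ]
scene stud [377.9 170.3] 42 [0.3153 0.1401 0.078 ]
top stud [366.6 195.2] 23 [ 0.5384 -0.3385  0.078 ]
top stud [379.4 220. ] 25 [ 0.466  -0.3702  0.078 ]
top stud [280.8 231.7] 22 [ 0.4393 -0.0884  0.078 ]
top stud [354.7 232. ] 24 [ 0.4339 -0.2969  0.078 ]
top stud [294.3 273.1] 22 [ 0.3245 -0.1221  0.078 ]
top stud [200. 279.] 21 [0.3137 0.1374 0.078 ]
top stud [334.1 281.3] 20 [ 0.2995 -0.2312  0.078 ]
```

```bash
cat >> h.py <<'E'
def teal(n,im=None):
    im=eyes.get_image(n) if im is None else im
    h=cv2.cvtColor(im,cv2.COLOR_RGB2HSV); m=((h[...,0]>75)&(h[...,0]<98)&(h[...,1]>90)&(h[...,2]>50)).astype(np.uint8)
    return m
def tfit(seeds,zs,verbose=True):
    T={n:teal(n) for n in("scene","top")}; res=[]
    for (x,y,a),z in zip(seeds,zs):
        ms={}
        for n in T:
            roi=cv2.dilate(hull(n,x,y,a,.104,.06,z,z+.028,1).astype(np.uint8),np.ones((3,3)))
            m=T[n]&roi; pts=cv2.findNonZero(m)
            if pts is None: continue
            o=np.zeros_like(m); cv2.fillConvexPoly(o,cv2.convexHull(pts),1); ms[n]=o>0
        r,e=fit(ms,(x,y,a),.084,.04,z,z+.028)
        s=[fit({n:ms[n]},(x,y,a),.084,.04,z,z+.028)[0].round(4).tolist() for n in ms]
        print(r.round(4).tolist(),round(e,3),s); res.append(r)
    return res
E
python3 - <<'E'
from h import *
c=np.array([.5247,.3209]);a=-.0745;R=np.array([[np.cos(a),-np.sin(a)],[np.sin(a),np.cos(a)]])
for s in(-.05,.05): print([(c+R@[s,y]).round(4).tolist() for y in(-.074,0,.074)])
laid=[(*(c+R@[.05,y]),a) for y in(-.074,0,.074)]
tfit([(.447,.0175,.62),(.554,.0215,-.27),(.6915,.033,.22)]+laid,[0,0,0,.004,.004,.004])
E
```

```text
[[0.4693, 0.2508], [0.4748, 0.3246], [0.4803, 0.3984]]
[[0.5691, 0.2434], [0.5746, 0.3172], [0.5801, 0.391]]
[0.4484, 0.0175, 0.5749] 0.118 [[0.4495, 0.0167, 0.533], [0.4489, 0.0182, 0.6031]]
[0.5547, 0.0207, -0.2901] 0.125 [[0.5511, 0.0203, -0.2872], [0.5574, 0.0203, -0.2735]]
[0.6918, 0.0339, 0.2244] 0.109 [[0.6897, 0.033, 0.2549], [0.6929, 0.034, 0.2079]]
[0.5695, 0.243, -0.0738] 0.08 [[0.5674, 0.2425, -0.0726], [0.5705, 0.2429, -0.0529]]
[0.5756, 0.3164, -0.0599] 0.087 [[0.5745, 0.3161, -0.0735], [0.5772, 0.3178, -0.0558]]
[0.5818, 0.3901, -0.0706] 0.092 [[0.5803, 0.39, -0.0789], [0.5819, 0.3919, -0.0763]]
```

>>> move_arm:
  plan:
    - {"dp": [31,50,-3],"dr": [0,0,0.033]}
    - {"dp": [31,50,-3],"dr": [0,0,0.033]}
    - {"dp": [31,50,-3],"dr": [0,0,0.033]}
    - {"dp": [31,50,-3],"dr": [0,0,0.033]}
    - {"dp": [31,50,-3],"dr": [0,0,0.033]}
    - {"dp": [31,50,-3],"dr": [0,0,0.033]}
    - {"dp": [31,50,-3],"dr": [0,0,0.033]}
    - {"dp": [31,50,-3],"dr": [0,0,0.033]}
  jaw: 72
  squeeze: 20

```text
clock: 2.65
tool_pos: [0.4539, -0.2154, 0.2031]
eef_rot: [[0.833, 0.553, 0.001], [0.553, -0.833, -0.001], [0.0, 0.001, -1.0]]
force: [1.3, -0.3, -0.3]
grip_width: 0.072
grip_force: 0.0
```

>>> move_arm:
  plan:
    - {"dp": [-1,50,-10]}
    - {"dp": [-1,50,-15]}
    - {"dp": [-1,50,-20]}
    - {"dp": [-1,50,-26]}
    - {"dp": [-1,33,-30]}
    - {"dp": [-1,0,-35]}
    - {"dp": [0,0,-30]}
    - {"dp": [0,0,-14]}

```text
schema error: expected keys dp, dr
```

Run:
```python
from h import *
s=arm.get_state(); print(s['tool_pos'],s['force'],np.round(s['joint_pos'],2))
im=np.hstack([eyes.get_image("scene")[90:240,180:380],eyes.get_image("top")[150:300,180:380]])
cv2.imwrite("pics/g1.png",cv2.resize(im[:,:,::-1],(800,300)))
```

```text
[ 0.45390141 -0.21541559  0.20306389] [ 1.25514812 -0.32139957 -0.29135911] [ 0.98  0.3  -0.69  1.93  0.23  0.98 -0.8 ]
```

View pics/g1.png

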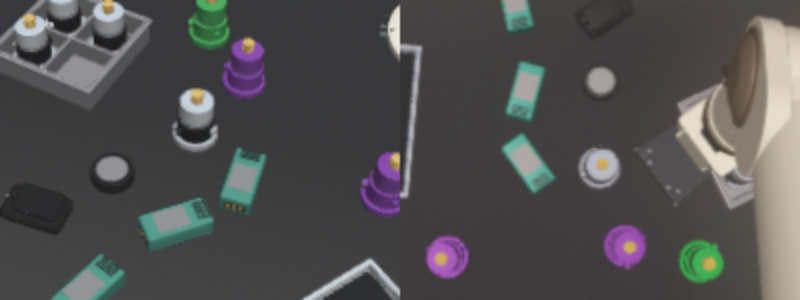

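The picture shows the bench unchanged, with pack 1 at (240,180) in the left half. The move was refused because it had no dr, so I'm resending it.

>>> move_arm:
  plan:
    - {"dp": [-1,50,-10],"dr": [0,0,0]}
    - {"dp": [-1,50,-15],"dr": [0,0,0]}
    - {"dp": [-1,50,-20],"dr": [0,0,0]}
    - {"dp": [-1,50,-26],"dr": [0,0,0]}
    - {"dp": [-1,33,-30],"dr": [0,0,0]}
    - {"dp": [-1,0,-35],"dr": [0,0,0]}
    - {"dp": [0,0,-30],"dr": [0,0,0]}
    - {"dp": [0,0,-14],"dr": [0,0,0]}

```text
clock: 3.75
tool_pos: [0.4462, 0.0159, 0.0215]
eef_rot: [[0.834, 0.552, -0.002], [0.552, -0.834, -0.0], [-0.002, -0.001, -1.0]]
force: [-0.1, -0.4, -0.7]
grip_width: 0.072
grip_force: 0.0
```

>>> move_arm:
  plan:
    - {"dp": [2,2,-10],"dr": [0,0,0]}
    - {"dp": [0,0,0],"dr": [0,0,0]}
    - {"dp": [0,0,0],"dr": [0,0,0]}
    - {"dp": [0,0,0],"dr": [0,0,0]}
    - {"dp": [0,0,0],"dr": [0,0,0]}
    - {"dp": [0,0,0],"dr": [0,0,0]}
    - {"dp": [0,0,8],"dr": [0,0,0]}
    - {"dp": [0,0,20],"dr": [0,0,0]}
  jaw: 30
  squeeze: 25

```text
clock: 4.75
tool_pos: [0.4479, 0.0181, 0.0407]
eef_rot: [[0.834, 0.552, -0.002], [0.552, -0.834, 0.0], [-0.002, -0.001, -1.0]]
force: [-0.1, -0.7, -1.5]
grip_width: 0.0399
grip_force: 24.9
```

>>> move_arm:
  plan:
    - {"dp": [4,44,30],"dr": [0,0,-0.083]}
    - {"dp": [4,48,25],"dr": [0,0,-0.083]}
    - {"dp": [4,48,5],"dr": [0,0,-0.083]}
    - {"dp": [4,48,0],"dr": [0,0,-0.083]}
    - {"dp": [4,48,0],"dr": [0,0,-0.083]}
    - {"dp": [4,48,0],"dr": [0,0,-0.083]}
    - {"dp": [4,48,-10],"dr": [0,0,-0.083]}
    - {"dp": [5,48,-20],"dr": [0,0,-0.083]}

```text
clock: 5.75
tool_pos: [0.4796, 0.3922, 0.0722]
eef_rot: [[0.998, -0.067, -0.006], [-0.067, -0.998, 0.001], [-0.007, -0.001, -1.0]]
force: [-0.5, -1.2, -3.7]
grip_width: 0.0399
grip_force: 24.9
```

>>> move_arm:
  plan:
    - {"dp": [0,0,-14],"dr": [0,0,0]}
    - {"dp": [0,0,-14],"dr": [0,0,0]}
    - {"dp": [0,0,-10],"dr": [0,0,0]}
    - {"dp": [0,0,-6],"dr": [0,0,0]}
    - {"dp": [0,0,-3],"dr": [0,0,0]}
    - {"dp": [0,0,-2],"dr": [0,0,0]}
    - {"dp": [0,0,-2],"dr": [0,0,0]}
    - {"dp": [0,0,0],"dr": [0,0,0]}

```text
clock: 6.75
tool_pos: [0.4805, 0.3904, 0.0219]
eef_rot: [[0.998, -0.067, -0.004], [-0.067, -0.998, -0.001], [-0.004, 0.001, -1.0]]
force: [0.9, 0.1, -0.7]
grip_width: 0.0397
grip_force: 24.9
```

>>> move_arm:
  plan:
    - {"dp": [0,4,0],"dr": [0,0,-0.007]}
    - {"dp": [0.5,3.6,0],"dr": [0,0,0]}
    - {"dp": [0,0,-2],"dr": [0,0,0]}
    - {"dp": [0,0,-2],"dr": [0,0,0]}
    - {"dp": [0,0,-1],"dr": [0,0,0]}
    - {"dp": [0,0,-1],"dr": [0,0,0]}
    - {"dp": [0,0,-0.5],"dr": [0,0,0]}
    - {"dp": [0,0,0],"dr": [0,0,0]}

```text
clock: 7.75
tool_pos: [0.4809, 0.3979, 0.0175]
eef_rot: [[0.997, -0.074, -0.004], [-0.074, -0.997, -0.001], [-0.003, 0.002, -1.0]]
force: [-4.9, -3.8, 16.6]
grip_width: 0.0398
grip_force: 25.0
```

>>> move_arm:
  plan:
    - {"dp": [0,0,1],"dr": [0,0,0]}
    - {"dp": [0,0,0],"dr": [0,0,0]}
    - {"dp": [0,0,0],"dr": [0,0,0]}
    - {"dp": [0,0,20],"dr": [0,0,0]}
    - {"dp": [0,0,40],"dr": [0,0,0]}
    - {"dp": [5,-35,20],"dr": [0,0,-0.035]}
    - {"dp": [8,-45,0],"dr": [0,0,-0.035]}
    - {"dp": [8,-50,0],"dr": [0,0,-0.035]}
  jaw: 54

```text
clock: 8.75
tool_pos: [0.5029, 0.2677, 0.0983]
eef_rot: [[0.984, -0.178, -0.001], [-0.178, -0.984, 0.001], [-0.001, -0.001, -1.0]]
force: [1.5, -0.3, 0.5]
grip_width: 0.0538
grip_force: 0.0
```

>>> move_arm:
  plan:
    - {"dp": [10,-50,0],"dr": [0,0,-0.035]}
    - {"dp": [10,-50,0],"dr": [0,0,-0.035]}
    - {"dp": [10,-50,0],"dr": [0,0,-0.035]}
    - {"dp": [12,-50,-8],"dr": [0,0,0]}
    - {"dp": [11,-37,-20],"dr": [0,0,0]}
    - {"dp": [0,-10,-20],"dr": [0,0,0]}
    - {"dp": [0,0,0],"dr": [0,0,0]}
    - {"dp": [0,0,0],"dr": [0,0,0]}
  jaw: 72

```text
clock: 9.75
tool_pos: [0.5557, 0.0222, 0.0495]
eef_rot: [[0.96, -0.279, -0.002], [-0.279, -0.96, 0.001], [-0.003, -0.0, -1.0]]
force: [-0.6, -0.0, -0.3]
grip_width: 0.0718
grip_force: 0.0
```

Run:
```python
from h import *
s=arm.get_state(); print(s['tool_pos'],s['force'],np.round(s['joint_pos'],2))
tfit([(.481,.398,-.0745)],[.004])
```

```text
[0.55566991 0.02224549 0.04946157] [-0.63135667 -0.00750425 -0.28710846] [ 0.05  0.55 -0.17  1.92  0.14  0.69 -2.06]
[0.4812, 0.3979, -0.0807] 0.174 [[0.4896, 0.3969, -0.086], [0.4809, 0.3996, -0.0018]]
```

>>> move_arm:
  plan:
    - {"dp": [-0.5,-1.5,-20],"dr": [0,0,0]}
    - {"dp": [0,0,-12],"dr": [0,0,0]}
    - {"dp": [0,0,-6],"dr": [0,0,0]}
    - {"dp": [0,0,0],"dr": [0,0,0]}
    - {"dp": [0,0,0],"dr": [0,0,0]}
    - {"dp": [0,0,0],"dr": [0,0,0]}
    - {"dp": [0,0,0],"dr": [0,0,0]}
    - {"dp": [0,0,0],"dr": [0,0,0]}

```text
clock: 10.85
tool_pos: [0.5547, 0.0194, 0.0105]
eef_rot: [[0.96, -0.28, -0.003], [-0.28, -0.96, -0.0], [-0.003, 0.001, -1.0]]
force: [0.1, 0.6, 0.7]
grip_width: 0.0723
grip_force: 0.0
```

>>> move_arm:
  plan:
    - {"dp": [0,0,0],"dr": [0,0,0]}
    - {"dp": [0,0,0],"dr": [0,0,0]}
    - {"dp": [0,0,0],"dr": [0,0,0]}
    - {"dp": [0,0,0],"dr": [0,0,0]}
    - {"dp": [0,0,0],"dr": [0,0,0]}
    - {"dp": [0,0,10],"dr": [0,0,0]}
    - {"dp": [0,0,20],"dr": [0,0,0]}
    - {"dp": [0,0,30],"dr": [0,0,0]}
  jaw: 30

```text
clock: 11.85
tool_pos: [0.5535, 0.0193, 0.0705]
eef_rot: [[0.96, -0.28, -0.006], [-0.28, -0.96, -0.0], [-0.006, 0.002, -1.0]]
force: [-0.5, 0.2, -1.4]
grip_width: 0.0394
grip_force: 25.0
```

>>> move_arm:
  plan:
    - {"dp": [-9,36,15],"dr": [0,0,0.035]}
    - {"dp": [-12,48,5],"dr": [0,0,0.035]}
    - {"dp": [-12,48,0],"dr": [0,0,0.035]}
    - {"dp": [-13,48,0],"dr": [0,0,0.035]}
    - {"dp": [-13,48,0],"dr": [0,0,0.035]}
    - {"dp": [-12,47,-10],"dr": [0,0,0.035]}
    - {"dp": [-8,30,-20],"dr": [0,0,0]}
    - {"dp": [0,0,-15],"dr": [0,0,0]}

```text
clock: 12.85
tool_pos: [0.4736, 0.3282, 0.0452]
eef_rot: [[0.998, -0.068, -0.004], [-0.068, -0.998, 0.001], [-0.004, -0.001, -1.0]]
force: [-0.1, -0.3, -0.7]
grip_width: 0.0398
grip_force: 25.0
```

>>> move_arm:
  plan:
    - {"dp": [1.8,-3.6,-5],"dr": [0,0,-0.006]}
    - {"dp": [0,0,-10],"dr": [0,0,0]}
    - {"dp": [0,0,-8],"dr": [0,0,0]}
    - {"dp": [0,0,-2],"dr": [0,0,0]}
    - {"dp": [0,0,-1],"dr": [0,0,0]}
    - {"dp": [0,0,-1],"dr": [0,0,0]}
    - {"dp": [0,0,0],"dr": [0,0,0]}
    - {"dp": [0,0,0],"dr": [0,0,0]}

```text
clock: 13.85
tool_pos: [0.4774, 0.3209, 0.0184]
eef_rot: [[0.997, -0.08, -0.003], [-0.08, -0.997, -0.001], [-0.003, 0.001, -1.0]]
force: [0.8, 0.0, -2.3]
grip_width: 0.0397
grip_force: 25.0
```

>>> move_arm:
  plan:
    - {"dp": [-1.8,3.6,0],"dr": [0,0,0.006]}
    - {"dp": [0,0,0],"dr": [0,0,0]}
    - {"dp": [0,0,-1],"dr": [0,0,0]}
    - {"dp": [0,0,-1],"dr": [0,0,0]}
    - {"dp": [0,0,-0.5],"dr": [0,0,0]}
    - {"dp": [0,0,-0.5],"dr": [0,0,0]}
    - {"dp": [0,0,0],"dr": [0,0,0]}
    - {"dp": [0,0,0],"dr": [0,0,0]}

```text
clock: 14.85
tool_pos: [0.4756, 0.3244, 0.0153]
eef_rot: [[0.997, -0.074, -0.004], [-0.074, -0.997, -0.001], [-0.004, 0.001, -1.0]]
force: [0.8, 0.3, -0.6]
grip_width: 0.0396
grip_force: 25.0
```

>>> move_arm:
  plan:
    - {"dp": [0,0,-0.4],"dr": [0,0,0]}
    - {"dp": [0,0,-0.4],"dr": [0,0,0]}
    - {"dp": [0,0,-0.4],"dr": [0,0,0]}
    - {"dp": [0,0,-0.3],"dr": [0,0,0]}
    - {"dp": [0,0,0],"dr": [0,0,0]}
    - {"dp": [0,0,0],"dr": [0,0,0]}
    - {"dp": [0,0,0],"dr": [0,0,0]}
    - {"dp": [0,0,0],"dr": [0,0,0]}

```text
clock: 15.85
tool_pos: [0.4755, 0.3244, 0.0142]
eef_rot: [[0.997, -0.074, -0.004], [-0.074, -0.997, -0.001], [-0.004, 0.001, -1.0]]
force: [-2.2, -1.7, 5.2]
grip_width: 0.0401
grip_force: 25.0
```

>>> move_arm:
  plan:
    - {"dp": [0,0,0],"dr": [0,0,0]}
    - {"dp": [0,0,0],"dr": [0,0,0]}
    - {"dp": [0,0,0],"dr": [0,0,0]}
    - {"dp": [0,0,20],"dr": [0,0,0]}
    - {"dp": [0,0,40],"dr": [0,0,0]}
    - {"dp": [18,-24,20],"dr": [0,0,0.04]}
    - {"dp": [30,-40,0],"dr": [0,0,0.04]}
    - {"dp": [30,-40,0],"dr": [0,0,0.04]}
  jaw: 54

```text
clock: 16.85
tool_pos: [0.555, 0.22, 0.0961]
eef_rot: [[0.999, 0.049, -0.001], [0.049, -0.999, -0.0], [-0.001, 0.0, -1.0]]
force: [0.7, -0.1, 0.2]
grip_width: 0.0541
grip_force: 0.0
```

>>> move_arm:
  plan:
    - {"dp": [30,-40,0],"dr": [0,0,0.04]}
    - {"dp": [30,-40,0],"dr": [0,0,0.04]}
    - {"dp": [30,-40,0],"dr": [0,0,0.04]}
    - {"dp": [30,-40,-15],"dr": [0,0,0.04]}
    - {"dp": [18,-26,-25],"dr": [0,0,0.02]}
    - {"dp": [0,0,-10],"dr": [0,0,0]}
    - {"dp": [0,0,0],"dr": [0,0,0]}
    - {"dp": [0,0,0],"dr": [0,0,0]}
  jaw: 72

```text
clock: 17.85
tool_pos: [0.6916, 0.037, 0.0452]
eef_rot: [[0.974, 0.227, -0.002], [0.227, -0.974, -0.0], [-0.002, 0.0, -1.0]]
force: [0.4, 0.1, -0.4]
grip_width: 0.0719
grip_force: 0.0
```

Run:
```python
from h import *
s=arm.get_state(); print(s['tool_pos'],s['force'],np.round(s['joint_pos'],2))
tfit([(.481,.398,-.0745),(.4755,.3246,-.0745)],[.004,.004])
im=np.hstack([eyes.get_image("scene")[200:380,270:450],eyes.get_image("top")[150:270,80:200].repeat(3,0).repeat(3,1)[::2,::2]])
cv2.imwrite("pics/p2.png",cv2.resize(im[:,:,::-1],(800,400),interpolation=cv2.INTER_CUBIC))
```

```text
[0.69160908 0.03696329 0.04518932] [ 0.42328565  0.08231332 -0.4278431 ] [ 0.09  0.76 -0.27  1.55  0.25  0.87 -1.61]
[0.4813, 0.3982, -0.0857] 0.179 [[0.4896, 0.3969, -0.086], [0.4809, 0.4, -0.0339]]
[0.4781, 0.3244, -0.0862] 0.123 [[0.4856, 0.3234, -0.0935], [0.4775, 0.3263, -0.0871]]
```

View pics/p2.png

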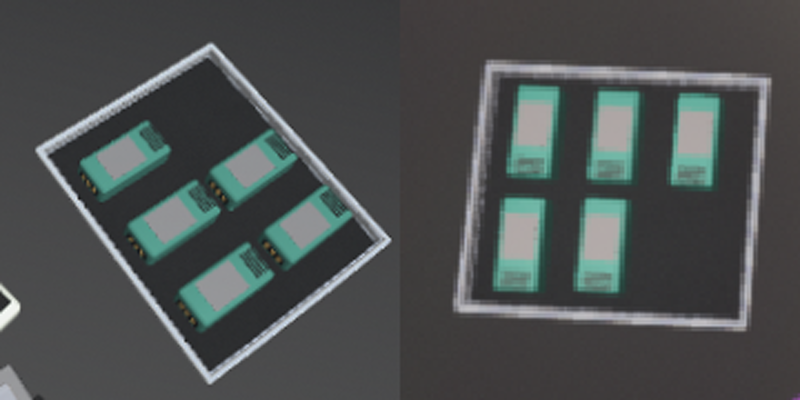

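The crop shows five packs in a clean grid: laid row at left/top, and two placed in the second row, with one place still open. I'll check row spacing from the grey panel centroids.

```bash
cat >> h.py <<'E'
def panels(seeds,z=.032):
    a=-.0745; R=np.array([[np.cos(a),-np.sin(a)],[np.sin(a),np.cos(a)]])
    for n in("scene","top"):
        im=eyes.get_image(n).astype(int); g=(im.min(2)>95)&(im.max(2)-im.min(2)<35)
        for x,y in seeds:
            roi=hull(n,x,y,a,.075,.036,z,z,1); v,u=np.nonzero(g&roi)
            p=p2w(n,[(u.mean(),v.mean())],z)[0,:2]; print(n,len(u),p.round(4),"tray",((p-[.5247,.3209])@R).round(4))
E
python3 - <<'E'
from h import *
panels([(.5691,.2434),(.5746,.3172),(.5801,.391),(.4755,.3246),(.481,.398)])
E
```

```text
scene 244 [0.5744 0.242 ] tray [ 0.0554 -0.075 ]
scene 278 [0.5799 0.3162] tray [ 0.0554 -0.0005]
scene 302 [0.5858 0.3898] tray [0.0558 0.0732]
scene 243 [0.4816 0.3242] tray [-0.0432  0.0001]
scene 262 [0.4838 0.3982] tray [-0.0465  0.074 ]
top 151 [0.5728 0.2418] tray [ 0.0538 -0.0753]
top 144 [0.5793 0.3161] tray [ 0.0548 -0.0008]
top 142 [0.5869 0.3897] tray [0.0569 0.0732]
top 163 [0.4798 0.3239] tray [-0.045  -0.0004]
top 157 [0.4816 0.3982] tray [-0.0488  0.0738]
```

>>> move_arm:
  plan:
    - {"dp": [0,-3,-15],"dr": [0,0,0]}
    - {"dp": [0,0,-12],"dr": [0,0,0]}
    - {"dp": [0,0,-6],"dr": [0,0,0]}
    - {"dp": [0,0,0],"dr": [0,0,0]}
    - {"dp": [0,0,0],"dr": [0,0,0]}
    - {"dp": [0,0,0],"dr": [0,0,0]}
    - {"dp": [0,0,0],"dr": [0,0,0]}
    - {"dp": [0,0,0],"dr": [0,0,0]}

```text
clock: 19.15
tool_pos: [0.6917, 0.0314, 0.0111]
eef_rot: [[0.975, 0.224, -0.003], [0.224, -0.975, -0.002], [-0.003, 0.001, -1.0]]
force: [0.3, -0.0, 0.5]
grip_width: 0.0719
grip_force: 0.0
```

>>> move_arm:
  plan:
    - {"dp": [0,2,0],"dr": [0,0,0]}
    - {"dp": [0,0,0],"dr": [0,0,0]}
    - {"dp": [0,0,0],"dr": [0,0,0]}
    - {"dp": [0,0,0],"dr": [0,0,0]}
    - {"dp": [0,0,0],"dr": [0,0,0]}
    - {"dp": [0,0,10],"dr": [0,0,0]}
    - {"dp": [0,0,20],"dr": [0,0,0]}
    - {"dp": [0,0,30],"dr": [0,0,0]}
  jaw: 30

```text
clock: 20.15
tool_pos: [0.6909, 0.0332, 0.0716]
eef_rot: [[0.975, 0.224, -0.005], [0.224, -0.975, -0.002], [-0.005, 0.001, -1.0]]
force: [1.1, 0.3, -2.1]
grip_width: 0.0397
grip_force: 24.9
```

>>> move_arm:
  plan:
    - {"dp": [-28,27,15],"dr": [0,0,-0.05]}
    - {"dp": [-35,34,5],"dr": [0,0,-0.05]}
    - {"dp": [-35,34,0],"dr": [0,0,-0.05]}
    - {"dp": [-35,34,0],"dr": [0,0,-0.05]}
    - {"dp": [-35,34,0],"dr": [0,0,-0.05]}
    - {"dp": [-34,34,0],"dr": [0,0,-0.05]}
    - {"dp": [-20,20,-10],"dr": [0,0,0]}
    - {"dp": [0,0,-15],"dr": [0,0,0]}

```text
clock: 21.15
tool_pos: [0.4685, 0.2538, 0.0676]
eef_rot: [[0.998, -0.069, -0.001], [-0.069, -0.998, 0.002], [-0.001, -0.002, -1.0]]
force: [0.4, 0.6, -3.5]
grip_width: 0.0396
grip_force: 24.9
```

>>> move_arm:
  plan:
    - {"dp": [0,0,-15],"dr": [0,0,0]}
    - {"dp": [0,0,-10],"dr": [0,0,0]}
    - {"dp": [0,0,0],"dr": [0,0,0]}
    - {"dp": [0,0,0],"dr": [0,0,0]}
    - {"dp": [0,0,0],"dr": [0,0,0]}
    - {"dp": [0,0,0],"dr": [0,0,0]}
    - {"dp": [0,0,0],"dr": [0,0,0]}
    - {"dp": [0,0,0],"dr": [0,0,0]}

```text
clock: 22.15
tool_pos: [0.4695, 0.2504, 0.0409]
eef_rot: [[0.997, -0.074, -0.004], [-0.074, -0.997, -0.001], [-0.004, 0.001, -1.0]]
force: [0.7, -0.2, -2.4]
grip_width: 0.0399
grip_force: 24.9
```

>>> move_arm:
  plan:
    - {"dp": [0.3,0.4,-10],"dr": [0,0,0]}
    - {"dp": [0,0,-8],"dr": [0,0,0]}
    - {"dp": [0,0,-4],"dr": [0,0,0]}
    - {"dp": [0,0,-2],"dr": [0,0,0]}
    - {"dp": [0,0,-1],"dr": [0,0,0]}
    - {"dp": [0,0,-0.5],"dr": [0,0,0]}
    - {"dp": [0,0,-0.5],"dr": [0,0,0]}
    - {"dp": [0,0,0],"dr": [0,0,0]}

```text
clock: 23.15
tool_pos: [0.4699, 0.2508, 0.0149]
eef_rot: [[0.997, -0.074, -0.004], [-0.074, -0.997, -0.001], [-0.003, 0.001, -1.0]]
force: [-0.0, -0.1, -1.8]
grip_width: 0.0402
grip_force: 24.9
```

>>> move_arm:
  plan:
    - {"dp": [0,0,-0.4],"dr": [0,0,0]}
    - {"dp": [0,0,-0.4],"dr": [0,0,0]}
    - {"dp": [0,0,-0.2],"dr": [0,0,0]}
    - {"dp": [0,0,0],"dr": [0,0,0]}
    - {"dp": [0,0,0],"dr": [0,0,0]}
    - {"dp": [0,0,0],"dr": [0,0,0]}
    - {"dp": [0,0,0],"dr": [0,0,0]}
    - {"dp": [0,0,0],"dr": [0,0,0]}

```text
clock: 24.15
tool_pos: [0.47, 0.2508, 0.0146]
eef_rot: [[0.997, -0.074, -0.003], [-0.074, -0.997, -0.001], [-0.003, 0.001, -1.0]]
force: [-3.2, -1.1, 6.5]
grip_width: 0.0397
grip_force: 24.9
```

>>> move_arm:
  plan:
    - {"dp": [0,0,0],"dr": [0,0,0]}
    - {"dp": [0,0,0],"dr": [0,0,0]}
    - {"dp": [0,0,0],"dr": [0,0,0]}
    - {"dp": [0,0,20],"dr": [0,0,0]}
    - {"dp": [0,0,40],"dr": [0,0,0]}
    - {"dp": [0,-40,40],"dr": [0,0,0]}
    - {"dp": [0,-55,10],"dr": [0,0,0]}
    - {"dp": [0,-55,0],"dr": [0,0,0]}
  jaw: 54

```text
clock: 25.15
tool_pos: [0.4709, 0.0997, 0.1252]
eef_rot: [[0.997, -0.073, -0.0], [-0.073, -0.997, -0.0], [-0.0, 0.0, -1.0]]
force: [0.7, -0.2, 0.9]
grip_width: 0.0539
grip_force: 0.0
```

>>> move_arm:
  plan:
    - {"dp": [0,-55,0],"dr": [0,0,0]}
    - {"dp": [0,-30,0],"dr": [0,0,0]}
    - {"dp": [0,0,0],"dr": [0,0,0]}
    - {"dp": [0,0,0],"dr": [0,0,0]}
    - {"dp": [0,0,0],"dr": [0,0,0]}
    - {"dp": [0,0,0],"dr": [0,0,0]}
    - {"dp": [0,0,0],"dr": [0,0,0]}
    - {"dp": [0,0,0],"dr": [0,0,0]}

```text
clock: 26.15
tool_pos: [0.4698, 0.0161, 0.1238]
eef_rot: [[0.997, -0.073, -0.004], [-0.073, -0.997, -0.001], [-0.004, 0.001, -1.0]]
force: [-0.0, -0.1, 0.1]
grip_width: 0.0542
grip_force: 0.0
```

Run:
```python
from h import *
panels([(.5691,.2434),(.5746,.3172),(.5801,.391),(.4698,.2508),(.4755,.3246),(.481,.398)])
im=np.hstack([eyes.get_image("scene")[200:380,270:450].repeat(2,0).repeat(2,1),eyes.get_image("top")[150:270,80:200].repeat(3,0).repeat(3,1)])
cv2.imwrite("pics/p3.png",cv2.resize(im[:,:,::-1],(800,400),interpolation=cv2.INTER_AREA))
tfit([(.4698,.2508,-.0745),(.4755,.3246,-.0745),(.481,.398,-.0745)],[.004]*3)
```

```text
scene 244 [0.5744 0.242 ] tray [ 0.0554 -0.075 ]
scene 278 [0.5799 0.3162] tray [ 0.0554 -0.0005]
scene 302 [0.5858 0.3898] tray [0.0558 0.0732]
scene 221 [0.4757 0.2505] tray [-0.0436 -0.0738]
scene 243 [0.4816 0.3242] tray [-0.0432  0.0001]
scene 260 [0.4838 0.3981] tray [-0.0466  0.074 ]
top 155 [0.5719 0.2417] tray [ 0.0529 -0.0754]
top 149 [0.5779 0.3164] tray [ 0.0534 -0.0006]
top 146 [0.5859 0.3898] tray [0.0559 0.0733]
top 161 [0.4724 0.2505] tray [-0.0469 -0.0741]
top 163 [0.4797 0.3238] tray [-0.0451 -0.0004]
top 155 [0.4818 0.3981] tray [-0.0486  0.0738]
[0.4713, 0.2507, -0.0756] 0.159 [[0.4773, 0.2493, -0.1197], [0.4712, 0.2532, -0.0916]]
[0.4779, 0.3245, -0.0878] 0.136 [[0.4856, 0.3234, -0.0935], [0.478, 0.327, -0.0363]]
[0.4808, 0.3981, -0.0706] 0.178 [[0.4863, 0.3971, -0.0897], [0.4807, 0.3995, -0.0621]]
```

View pics/p3.png

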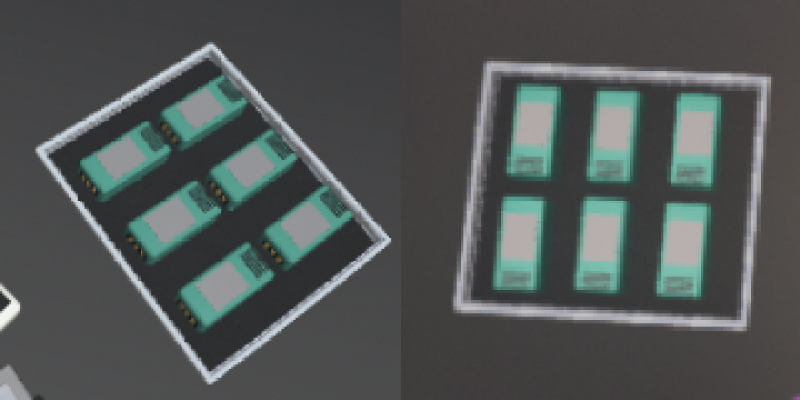

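The crop shows all six packs in a grid with even gaps. The panel numbers put the +y pack about 3 mm too close to the near rim, so I'll mend that one.

>>> move_arm:
  plan:
    - {"dp": [1,45,0],"dr": [0,0,0]}
    - {"dp": [1,48,0],"dr": [0,0,0]}
    - {"dp": [1,48,0],"dr": [0,0,0]}
    - {"dp": [2,48,0],"dr": [0,0,0]}
    - {"dp": [2,48,0],"dr": [0,0,0]}
    - {"dp": [2,48,0],"dr": [0,0,0]}
    - {"dp": [2,48,0],"dr": [0,0,0]}
    - {"dp": [0,48,0],"dr": [0,0,0]}

```text
clock: 27.45
tool_pos: [0.4811, 0.398, 0.1236]
eef_rot: [[0.997, -0.075, -0.004], [-0.075, -0.997, -0.001], [-0.004, 0.001, -1.0]]
force: [0.5, 0.4, 0.4]
grip_width: 0.054
grip_force: 0.0
```

>>> move_arm:
  plan:
    - {"dp": [0,0,-20],"dr": [0,0,0]}
    - {"dp": [0,0,-30],"dr": [0,0,0]}
    - {"dp": [0,0,-15],"dr": [0,0,0]}
    - {"dp": [0,0,0],"dr": [0,0,0]}
    - {"dp": [0,0,0],"dr": [0,0,0]}
    - {"dp": [0,0,0],"dr": [0,0,0]}
    - {"dp": [0,0,0],"dr": [0,0,0]}
    - {"dp": [0,0,0],"dr": [0,0,0]}

```text
clock: 28.45
tool_pos: [0.4811, 0.3969, 0.0593]
eef_rot: [[0.997, -0.074, -0.003], [-0.074, -0.997, -0.0], [-0.003, 0.001, -1.0]]
force: [0.2, -0.0, 0.3]
grip_width: 0.0539
grip_force: 0.0
```

Down to 16 mm, then grip, raise slightly and shift.

>>> move_arm:
  plan:
    - {"dp": [0,1,-20],"dr": [0,0,0]}
    - {"dp": [0,0,-15],"dr": [0,0,0]}
    - {"dp": [0,0,-8],"dr": [0,0,0]}
    - {"dp": [0,0,0],"dr": [0,0,0]}
    - {"dp": [0,0,0],"dr": [0,0,0]}
    - {"dp": [0,0,0],"dr": [0,0,0]}
    - {"dp": [0,0,0],"dr": [0,0,0]}
    - {"dp": [0,0,0],"dr": [0,0,0]}

```text
clock: 29.45
tool_pos: [0.481, 0.3979, 0.0161]
eef_rot: [[0.997, -0.074, -0.003], [-0.074, -0.997, -0.0], [-0.003, 0.001, -1.0]]
force: [0.2, 0.8, 0.3]
grip_width: 0.0537
grip_force: 0.0
```

>>> move_arm:
  plan:
    - {"dp": [0,0,0],"dr": [0,0,0]}
    - {"dp": [0,0,0],"dr": [0,0,0]}
    - {"dp": [0,0,0],"dr": [0,0,0]}
    - {"dp": [0,0,0],"dr": [0,0,0]}
    - {"dp": [0,0,2],"dr": [0,0,0]}
    - {"dp": [3.3,-0.3,1],"dr": [0,0,0]}
    - {"dp": [0,0,0],"dr": [0,0,0]}
    - {"dp": [0,0,0],"dr": [0,0,0]}
  jaw: 30

```text
clock: 30.45
tool_pos: [0.4841, 0.3974, 0.0186]
eef_rot: [[0.997, -0.074, -0.004], [-0.074, -0.997, -0.001], [-0.004, 0.001, -1.0]]
force: [-0.4, -0.2, -1.7]
grip_width: 0.0398
grip_force: 25.0
```

>>> move_arm:
  plan:
    - {"dp": [0,0,-1],"dr": [0,0,0]}
    - {"dp": [0,0,-1],"dr": [0,0,0]}
    - {"dp": [0,0,-0.5],"dr": [0,0,0]}
    - {"dp": [0,0,-0.5],"dr": [0,0,0]}
    - {"dp": [0,0,0],"dr": [0,0,0]}
    - {"dp": [0,0,0],"dr": [0,0,0]}
    - {"dp": [0,0,0],"dr": [0,0,0]}
    - {"dp": [0,0,0],"dr": [0,0,0]}

```text
clock: 31.45
tool_pos: [0.4841, 0.3975, 0.0158]
eef_rot: [[0.997, -0.074, -0.004], [-0.074, -0.997, -0.001], [-0.004, 0.001, -1.0]]
force: [-1.2, -0.0, -0.5]
grip_width: 0.0399
grip_force: 25.0
```

>>> move_arm:
  plan:
    - {"dp": [0,0,0],"dr": [0,0,0]}
    - {"dp": [0,0,0],"dr": [0,0,0]}
    - {"dp": [0,0,0],"dr": [0,0,0]}
    - {"dp": [0,0,20],"dr": [0,0,0]}
    - {"dp": [0,0,45],"dr": [0,0,0]}
    - {"dp": [-2,-35,45],"dr": [0,0,0]}
    - {"dp": [-4,-50,5],"dr": [0,0,0]}
    - {"dp": [-4,-50,0],"dr": [0,0,0]}
  jaw: 54

```text
clock: 32.45
tool_pos: [0.4752, 0.262, 0.1336]
eef_rot: [[0.997, -0.073, 0.0], [-0.073, -0.997, 0.001], [0.0, -0.001, -1.0]]
force: [0.9, -1.3, -0.4]
grip_width: 0.0543
grip_force: 0.0
```

>>> move_arm:
  plan:
    - {"dp": [-5,-50,0],"dr": [0,0,-0.037]}
    - {"dp": [-5,-50,0],"dr": [0,0,-0.037]}
    - {"dp": [-5,-50,0],"dr": [0,0,-0.037]}
    - {"dp": [-5,-50,0],"dr": [0,0,-0.037]}
    - {"dp": [-5,-50,0],"dr": [0,0,-0.037]}
    - {"dp": [-5,-50,0],"dr": [0,0,-0.037]}
    - {"dp": [-4,-49,0],"dr": [0,0,-0.037]}
    - {"dp": [0,0,0],"dr": [0,0,-0.037]}
  jaw: 75

```text
clock: 33.45
tool_pos: [0.4401, -0.0907, 0.1322]
eef_rot: [[0.929, -0.37, -0.002], [-0.37, -0.929, -0.001], [-0.001, 0.002, -1.0]]
force: [-0.5, 0.5, 0.3]
grip_width: 0.0748
grip_force: 0.0
```

Run:
```python
from h import *
s=arm.get_state(); print(s['tool_pos'],np.round(s['joint_pos'],2))
panels([(.5691,.2434),(.5746,.3172),(.5801,.391),(.4698,.2508),(.4755,.3246),(.484,.398)])
```

```text
[ 0.44013437 -0.09072627  0.13219743] [ 0.18  0.25 -0.05  2.13  0.02  0.76 -1.82]
scene 244 [0.5744 0.242 ] tray [ 0.0554 -0.075 ]
scene 278 [0.5799 0.3162] tray [ 0.0554 -0.0005]
scene 302 [0.5858 0.3898] tray [0.0558 0.0732]
scene 220 [0.4757 0.2506] tray [-0.0436 -0.0737]
scene 243 [0.4816 0.3242] tray [-0.0432  0.0001]
scene 262 [0.4871 0.3977] tray [-0.0432  0.0738]
top 154 [0.5721 0.2418] tray [ 0.0531 -0.0754]
top 150 [0.5781 0.3162] tray [ 0.0536 -0.0007]
top 145 [0.5862 0.3898] tray [0.0562 0.0733]
top 161 [0.4724 0.2506] tray [-0.0469 -0.074 ]
top 163 [0.4797 0.3238] tray [-0.0451 -0.0004]
top 158 [0.4845 0.3974] tray [-0.0457  0.0733]
```

>>> move_arm:
  plan:
    - {"dp": [0,4,-5],"dr": [0,0,0]}
    - {"dp": [0,0,-15],"dr": [0,0,0]}
    - {"dp": [0,0,-10],"dr": [0,0,0]}
    - {"dp": [0,0,0],"dr": [0,0,0]}
    - {"dp": [0,0,0],"dr": [0,0,0]}
    - {"dp": [0,0,0],"dr": [0,0,0]}
    - {"dp": [0,0,0],"dr": [0,0,0]}
    - {"dp": [0,0,0],"dr": [0,0,0]}

```text
clock: 34.55
tool_pos: [0.4403, -0.0826, 0.101]
eef_rot: [[0.932, -0.362, -0.003], [-0.362, -0.932, 0.0], [-0.003, 0.001, -1.0]]
force: [1.0, 0.1, -0.5]
grip_width: 0.075
grip_force: 0.0
```

>>> move_arm:
  plan:
    - {"dp": [0,-4.3,0],"dr": [0,0,0]}
    - {"dp": [0,0,-15],"dr": [0,0,0]}
    - {"dp": [0,0,-20],"dr": [0,0,0]}
    - {"dp": [0,0,-15],"dr": [0,0,0]}
    - {"dp": [0,0,-8],"dr": [0,0,0]}
    - {"dp": [0,0,-2],"dr": [0,0,0]}
    - {"dp": [0,0,0],"dr": [0,0,0]}
    - {"dp": [0,0,0],"dr": [0,0,0]}

```text
clock: 35.55
tool_pos: [0.4406, -0.0869, 0.0412]
eef_rot: [[0.932, -0.362, -0.003], [-0.362, -0.932, 0.0], [-0.003, 0.001, -1.0]]
force: [-0.2, -0.1, -0.0]
grip_width: 0.0747
grip_force: 0.0
```

>>> move_arm:
  plan:
    - {"dp": [0,0,0],"dr": [0,0,0]}
    - {"dp": [0,0,0],"dr": [0,0,0]}
    - {"dp": [0,0,0],"dr": [0,0,0]}
    - {"dp": [0,0,0],"dr": [0,0,0]}
    - {"dp": [0,0,0],"dr": [0,0,0]}
    - {"dp": [0,0,0],"dr": [0,0,0]}
    - {"dp": [0,0,8],"dr": [0,0,0]}
    - {"dp": [0,0,20],"dr": [0,0,0]}
  jaw: 34
  squeeze: 30

```text
clock: 36.55
tool_pos: [0.4386, -0.0856, 0.0681]
eef_rot: [[0.933, -0.361, -0.007], [-0.361, -0.933, 0.002], [-0.007, 0.001, -1.0]]
force: [0.1, 0.2, -5.4]
grip_width: 0.0439
grip_force: 30.0
```

>>> move_arm:
  plan:
    - {"dp": [0,0,25],"dr": [0,0,0]}
    - {"dp": [0,0,30],"dr": [0,0,0]}
    - {"dp": [13,-36,0],"dr": [0,0,0]}
    - {"dp": [13,-36,0],"dr": [0,0,0]}
    - {"dp": [14,-36,0],"dr": [0,0,0]}
    - {"dp": [13,-36,0],"dr": [0,0,0]}
    - {"dp": [12,-35,0],"dr": [0,0,0]}
    - {"dp": [0,0,0],"dr": [0,0,0]}

```text
clock: 37.55
tool_pos: [0.5052, -0.2688, 0.1234]
eef_rot: [[0.931, -0.365, -0.003], [-0.365, -0.931, -0.001], [-0.003, 0.002, -1.0]]
force: [-0.5, 0.9, -4.6]
grip_width: 0.0433
grip_force: 30.0
```

>>> move_arm:
  plan:
    - {"dp": [0,0,0],"dr": [0,0,0]}
    - {"dp": [0,0,0],"dr": [0,0,0]}
    - {"dp": [0,0,0],"dr": [0,0,0]}
    - {"dp": [0,0,0],"dr": [0,0,0]}
    - {"dp": [0,0,0],"dr": [0,0,0]}
    - {"dp": [0,0,0],"dr": [0,0,0]}
    - {"dp": [0,0,0],"dr": [0,0,0]}
    - {"dp": [0,0,0],"dr": [0,0,0]}

```text
clock: 38.55
tool_pos: [0.5051, -0.2658, 0.1238]
eef_rot: [[0.932, -0.362, -0.004], [-0.362, -0.932, 0.0], [-0.004, 0.001, -1.0]]
force: [0.3, 0.4, -4.5]
grip_width: 0.0436
grip_force: 30.0
```

Run:
```python
from h import *
im=eyes.get_image("scene")[40:190,150:350]
cv2.imwrite("pics/a1.png",cv2.resize(im[:,:,::-1],(800,600),interpolation=cv2.INTER_CUBIC))
```

```text
(no output)
```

View pics/a1.png

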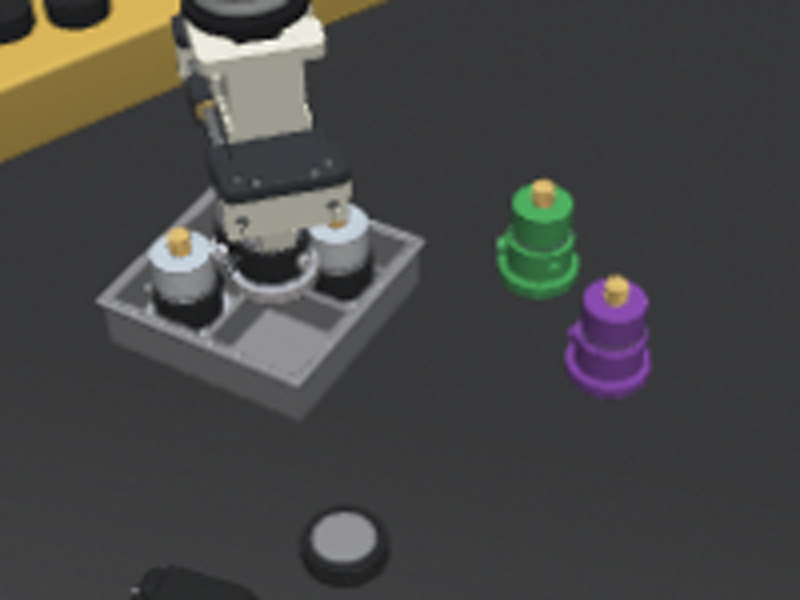

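The adapter hangs upright over the crate at (275,260) in the crop, on the line above the empty cell at (280,340). Lowering it now.

>>> move_arm:
  plan:
    - {"dp": [0,0,-8],"dr": [0,0,0]}
    - {"dp": [0,0,-14],"dr": [0,0,0]}
    - {"dp": [0,0,-14],"dr": [0,0,0]}
    - {"dp": [0,0,-14],"dr": [0,0,0]}
    - {"dp": [0,0,-12],"dr": [0,0,0]}
    - {"dp": [0,0,-8],"dr": [0,0,0]}
    - {"dp": [0,0,-3],"dr": [0,0,0]}
    - {"dp": [0,0,0],"dr": [0,0,0]}

```text
clock: 39.6
tool_pos: [0.5052, -0.2659, 0.0508]
eef_rot: [[0.932, -0.362, -0.004], [-0.362, -0.932, 0.0], [-0.003, 0.001, -1.0]]
force: [-0.2, -0.1, -4.1]
grip_width: 0.0434
grip_force: 30.0
```

>>> move_arm:
  plan:
    - {"dp": [0,0,-1],"dr": [0,0,0]}
    - {"dp": [0,0,-1],"dr": [0,0,0]}
    - {"dp": [0,0,-1],"dr": [0,0,0]}
    - {"dp": [0,0,-0.5],"dr": [0,0,0]}
    - {"dp": [0,0,-0.5],"dr": [0,0,0]}
    - {"dp": [0,0,0],"dr": [0,0,0]}
    - {"dp": [0,0,0],"dr": [0,0,0]}
    - {"dp": [0,0,0],"dr": [0,0,0]}

```text
clock: 40.6
tool_pos: [0.5051, -0.2658, 0.0468]
eef_rot: [[0.932, -0.362, -0.004], [-0.362, -0.932, 0.0], [-0.004, 0.001, -1.0]]
force: [-0.2, 1.1, -5.9]
grip_width: 0.0433
grip_force: 30.0
```

>>> move_arm:
  plan:
    - {"dp": [0,0,-0.4],"dr": [0,0,0]}
    - {"dp": [0,0,-0.4],"dr": [0,0,0]}
    - {"dp": [0,0,-0.3],"dr": [0,0,0]}
    - {"dp": [0,0,0],"dr": [0,0,0]}
    - {"dp": [0,0,0],"dr": [0,0,0]}
    - {"dp": [0,0,0],"dr": [0,0,0]}
    - {"dp": [0,0,0],"dr": [0,0,0]}
    - {"dp": [0,0,0],"dr": [0,0,0]}

```text
clock: 41.6
tool_pos: [0.5052, -0.2659, 0.0459]
eef_rot: [[0.932, -0.362, -0.004], [-0.362, -0.932, 0.0], [-0.003, 0.001, -1.0]]
force: [-2.6, 0.4, 2.8]
grip_width: 0.0435
grip_force: 30.0
```

>>> move_arm:
  plan:
    - {"dp": [0,0,0],"dr": [0,0,0]}
    - {"dp": [0,0,0],"dr": [0,0,0]}
    - {"dp": [0,0,0],"dr": [0,0,0]}
    - {"dp": [0,0,0],"dr": [0,0,0]}
    - {"dp": [0,0,20],"dr": [0,0,0]}
    - {"dp": [0,0,45],"dr": [0,0,0]}
    - {"dp": [0,0,50],"dr": [0,0,0]}
    - {"dp": [0,20,30],"dr": [0,0,0]}
  jaw: 62

```text
clock: 42.6
tool_pos: [0.5059, -0.248, 0.1935]
eef_rot: [[0.931, -0.365, -0.0], [-0.365, -0.931, -0.002], [0.0, 0.002, -1.0]]
force: [-0.0, 0.7, 0.0]
grip_width: 0.0621
grip_force: 0.0
```

>>> move_arm:
  plan:
    - {"dp": [0,40,0],"dr": [0,0,0]}
    - {"dp": [0,50,0],"dr": [0,0,0]}
    - {"dp": [0,50,0],"dr": [0,0,0]}
    - {"dp": [0,30,0],"dr": [0,0,0]}
    - {"dp": [0,0,0],"dr": [0,0,0]}
    - {"dp": [0,0,0],"dr": [0,0,0]}
    - {"dp": [0,0,0],"dr": [0,0,0]}
    - {"dp": [0,0,0],"dr": [0,0,0]}

```text
clock: 43.6
tool_pos: [0.505, -0.077, 0.1906]
eef_rot: [[0.932, -0.363, -0.004], [-0.363, -0.932, 0.0], [-0.004, 0.001, -1.0]]
force: [0.4, -0.1, 0.1]
grip_width: 0.0621
grip_force: 0.0
```

Run:
```python
from h import *
for n in("scene","top"):
    im=eyes.get_image(n).astype(int); r,g,b=im[...,0],im[...,1],im[...,2]
    k,l,st,ce=cv2.connectedComponentsWithStats(((r-b>60)&(r-g>15)&(g-b>30)).astype(np.uint8))
    for i in range(1,k):
        p=p2w(n,ce[i],.083)[0]
        if st[i,4]>6 and .4<p[0]<.65 and -.42<p[1]<-.2: print(n,p[:2].round(4))
    cv2.imwrite(f"pics/f_{n}.png",cv2.resize(im[:,:,::-1].astype(np.uint8),(800,600),interpolation=cv2.INTER_CUBIC))
```

```text
scene [ 0.466  -0.3657]
scene [ 0.4349 -0.2927]
scene [ 0.5383 -0.3332]
scene [ 0.5056 -0.2623]
top [ 0.5375 -0.3369]
top [ 0.5048 -0.2654]
top [ 0.4655 -0.3685]
top [ 0.4335 -0.2955]
```

View pics/f_scene.png

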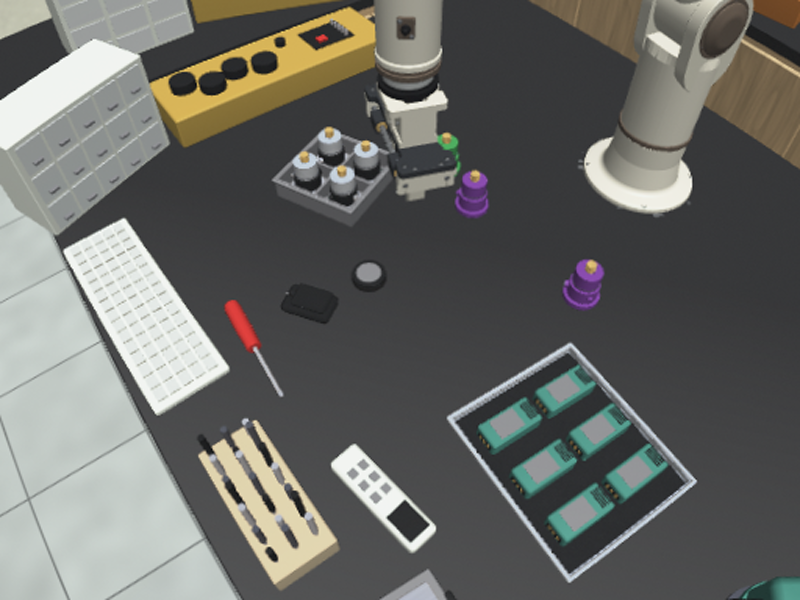

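All six packs form a grid in the tray, around (570,450). Four adapters stand upright in the crate, with the new one at (342,185), and the bystanders haven't moved. Handing in.

```bash
python3 -c "
from cell import order; print(order.finish_job())"
```

```text
the job is handed in; nothing more can be done
None
```

The job is handed in at about 44 s: the three packs lie in the tray as a second row in line with the first, within about 2 mm by camera, and the adapter stands upright in the crate's empty cell; the last picture shows the other pieces where they were.

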